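Put the reflector away and unlock the sample dish without losing its ball

ROBOT

A 6-joint arm with a two-finger parallel gripper is mounted at the origin on a cart in front of the work surface, level with it; the furniture and walls round the work are solid. World frame = base frame: x ahead of the robot, y to its left, z up, the work surface at z = 0. Lengths are in mm, angles in rad, forces in N, time in s.
With the tool pointing down it reaches from about 275 to 750 mm from the base axis. Payload 10.2 kg.
Tool frame: the origin (TCP) lies at the very end of the fingers, on their centre line; the grasp point (between the pads) lies 19 mm behind it; z points along the fingers, y is the line along which they close (so a half turn about z gives the same grasp; the last joint's range is limited). The gripper opens to 85 mm and grips with 20 to 120 N. Pads are 22 mm wide; open, the fingers measure 114 mm over their backs; the gripper's body (76 mm by 85 mm) begins 54 mm behind the grasp point. The pads swing forward as they close: fully open they stand 13 mm farther back than shut.
Start: joints at [-1.459, 0.313, 1.498, -0, 1.331, -0.223], TCP at [172.492, -495.86, 201.994] pointing down, gripper open.
Joint ranges: [-2.94, 2.94], [-0.97, 2.17], [0.19, 2.56], [-1.23, 4.37], [0.02, 3.11], [-2.88, 2.88]. Speed limits (rad/s): [2.39, 2.39, 3.01, 3.14, 3.14, 3.14].

INTERFACE

Orientations are given as a unit quaternion [w, x, y, z].
In Python, from rig import * gives the robot as it stands. The module is installed in compiled form; this text tells all that it offers.
- The arm moves only by the shell command python3 -m crank 'ROWS' [FORCE]. ROWS is JSON, a list that holds one entry, the list of rows, each a list of 7 numbers: the shift along the tool's x, y, z in units of 25 mm (1.0 is 25 mm), then the turn, a rotation vector about the tool's x, y, z in units of 8 degrees (1.0 is 8 degrees), then the finger opening in mm, from 0 to 85.4. A call has exactly 8 rows; each row shifts and turns the commanded pose from where the row before left it, along the tool's axes as they then stand; what a row does not reach is not made up. A row lasts 1/10 s, in which the tool goes at most 50 mm and 8.59 degrees, less where a joint would pass 70% of its speed; a pose out of reach is approached as far as the arm can. A call is refused whole if a number of a shift passes 1 or a number of a turn 1, either way. A call with a gripper value outside its range is refused whole. The fingers move at their own pace and stop on an object; FORCE is the grip in N (left out, the last holds). Time passes only in rows, so rows that do not move let the fingers close, or fill a call up. It gives the time, the measured TCP pose, the force, the opening and the grip force at its end, in the units of the state.
- sense(): the state, without advancing time (a new reading comes with each control period).
- capture(name): name is "side" or "top"; returns the picture (384x512x3 uint8, blue, green, red); there is no depth.
- camera_model(name): a dict with "fx", "fy", "cx", "cy" (pixels), "world_from_camera" (4x4, takes a point from camera to world coordinates). Camera axes: x right, y up, looking along -z (the intrinsics and any distortion apply to the point x, -y, -z); pixel columns grow to the right and rows downward; lengths in mm; the calibration is good to about 2 mm. A picture is of the moment at which its call begins. camera_model takes no time and is no camera call.
- finish_job(): hands the job in; it is judged then, once.
The state is a dict: "time_s": time; "joints": joint angles; "dq": joint speeds; "tau": joint torques, N m; "eef_pos": TCP position; "ee_rot": TCP orientation; "force": force on the tool from outside, world axes, zero at the start; "wrist_torque": the same for the moment, N m; "grip_width": opening from 0.0 (shut) to 1.0 (fully open); "grip_force": force on a finger pad.
Only numpy, scipy, OpenCV 4.12 (cv2) and the standard library are available. Lean on these libraries where they do the work, as an engineer would, in place of code of your own. Each camera call takes 0.05 s, during which the arm holds its last target. There are 200 camera calls.

TASK

The product photo is done: take the white reflector board out of its slanted holder and stand it on edge, fully down, in one of the two empty slots of the wooden rack, so that the dish is clear from above. Then grip the metal sample dish by its two flat finger grips, turn it a quarter turn counter-clockwise (seen from above) to unlock its lugs from the ring of the stand, and lift it straight up about ten centimetres, keeping it level all the while so that the loose steel ball stays in its middle and never runs out to the rim. Do not touch the ball, leave the pencil box and the mug where they are, and finish still holding the dish up, level and still, with the ball at rest in the centre.

Things in the scene. Friction and masses are not known exactly. Their poses are not given: they have to be found in the camera images.
- stand: Fixed display stand: wooden plinth 205 x 130 x 18 mm (x -70 to +135, y -65 to +65 mm) with a dark steel bayonet ring on it. Origin on the ring's axis, on the desk; z up. Behind the ring two slanted aluminium rails at y = -38 and +38 mm carry the reflector; their upper ends are 58 mm behind the axis and 103 mm above the desk.
- dish: Loose aluminium dish, about 200 g (+-25 %). Origin on its axis under its lugs, z up; 18 mm above the desk when seated. Lugs 16 x 6 mm reach 48 mm out along +x and -x; the spigot (24 mm wide) 10 mm down. Flat finger grips at +y and -y: 62 mm apart outside, 26 mm wide, z = 25 to 49 mm; grip across them along y. At the start locked in the stand, axes parallel to the stand's.
- dish_middle (a point): Lowest point of the dish's bowl, on its axis, 34 mm above the dish's origin. The bowl, 58 mm wide outside, has a floor that rises 5 degrees from here to an upright rim of 26 mm inner radius, 48 mm above the dish's origin.
- ball_center (a point): Centre of the loose polished steel ball, 18 mm in diameter, 24 g, that lies in the bowl; at rest in the middle it is 9 mm above dish_middle.
- reflector: Loose white board with aluminium top edge, 6 thick, 100 wide, 150 mm high, about 100 g. Origin mid of its foot edge; z up the board, x through its thickness, y along its width. At the start it leans 33 degrees from upright in the stand's holder, top towards the robot over the dish, about 155 mm above the desk; the foot sits in a channel 20 mm deep with 1 mm play and slides out along its z.
- rack: Fixed wooden rack 116 x 112 mm, 44 mm high, left or right of the stand. Origin at the centre of its underside, z up. Three slots along its y, 11 mm wide, 34 mm deep (floor 10 mm above the desk), at x = -36, 0 and +36 mm. That at x = +36 mm holds a fixed short board, top 78 mm above the desk; the other two are empty.
- rack_slot_near (a point): Centre of the floor of the empty slot at x = -36 mm of the rack.
- rack_slot_mid (a point): Centre of the floor of the empty slot at x = 0 of the rack.
- pencil_box: Loose tan leather pencil box, 86 x 160 x 85 mm, on the other side of the stand from the rack; origin at the centre of its underside. To be left alone.
- mug: Loose coffee mug, 86 x 123 x 90 mm with its handle, at the left; origin at the centre of its underside. To be left alone.
- ball: The same loose steel ball as a body (its orientation is arbitrary and its origin, on the ball's surface, turns with it as it rolls: use ball_center for its place).
- stand_seat (a point): On the ring's axis at the plinth's top, 18 mm up; a 28 mm hole here takes the dish's spigot. The ring (radius 36 to 56 mm, top 31 mm above the desk) covers the dish's lugs with 2 mm play; gaps 40 degrees wide at the stand's +y and -y. Stops let the dish turn only from locked (lugs along the stand's x) to about 92 degrees counter-clockwise (lugs in the gaps, free to lift).
There are look-alikes about, which are no part of the job. There is more than one size of the dish; the one meant has the size given above.

How it is judged:
By the outcome, as a careful person would: the job done as asked, in the order asked, and still so for the second after the job is handed in, while the arm keeps its last pose, push and grip.
It also fails if it takes over 58 s, if anything falls off the work surface, if the arm or the gripper's body presses on something with over 40 N, if the wrist force passes 120 N, or if a joint passes its speed limit or range.

## Working session

There is one attempt and no reset: what is moved stays moved. The work goes in short steps, Python scripts to look and compute and a shell command to move; the robot and the scene stay as the last step left them, time stands still between calls to the robot, and variables do not carry over. Pictures are saved under pics/ and viewed, at most 10 in all, crops included, and the job is handed in when it is done.

```bash
mkdir -p pics; python3 - <<'E'
from rig import *
import cv2,numpy as np
np.set_printoptions(precision=2,suppress=True)
for n in("side","top"):
    im=capture(n); cv2.imwrite(f"pics/{n}0.png",im); c=camera_model(n)
    print(n,{k:(np.array(v) if k=="world_from_camera" else v) for k,v in c.items()})
print(sense())
a=cv2.imread("pics/side0.png");b=cv2.imread("pics/top0.png")
E
```

```text
side {'fx': 481.830524487651, 'fy': 481.830524487651, 'cx': 260.96957641032077, 'cy': 190.77037525010067, 'world_from_camera': array([[  -0.81,    0.3 ,   -0.51, -159.5 ],
       [  -0.59,   -0.4 ,    0.7 , 1110.83],
       [   0.01,    0.87,    0.5 ,  801.43],
       [   0.  ,    0.  ,    0.  ,    1.  ]])}
top {'fx': 371.75662309565195, 'fy': 371.75662309565195, 'cx': 254.20033202763622, 'cy': 190.01095979997586, 'world_from_camera': array([[   0.03,    1.  ,   -0.06,  489.7 ],
       [  -1.  ,    0.03,    0.  ,  111.75],
       [   0.  ,    0.06,    1.  , 1011.33],
       [   0.  ,    0.  ,    0.  ,    1.  ]])}
{'time_s': 0.1, 'joints': array([-1.46,  0.31,  1.5 ,  0.  ,  1.33, -0.22]), 'dq': array([ 0., -0., -0.,  0., -0., -0.]), 'tau': array([  0.  , -41.29, -26.01,  -0.  ,   0.  ,  -0.  ]), 'eef_pos': array([ 172.46, -495.59,  201.5 ]), 'ee_rot': array([-0.  ,  0.99,  0.17,  0.  ]), 'force': array([0.43, 0.03, 0.31]), 'wrist_torque': array([ 0.03,  0.06, -0.02]), 'grip_force': 0.0, 'grip_width': 1.0021545145825015}
```

View pics/side0.png

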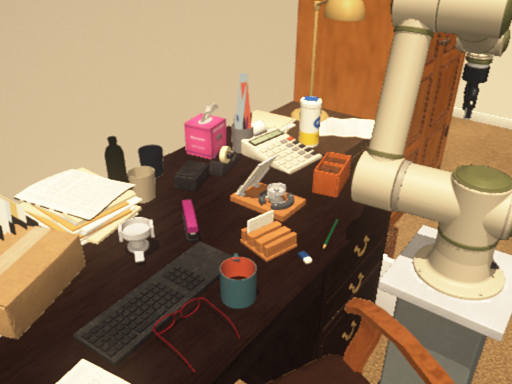

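View pics/top0.png

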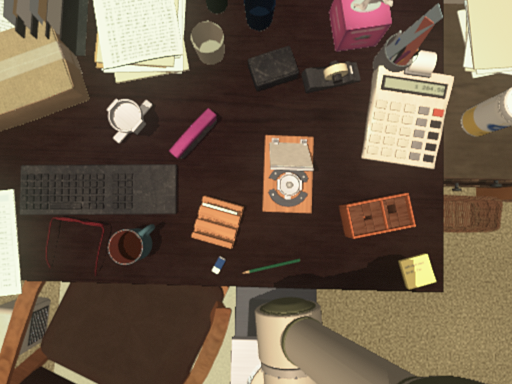

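The side view shows the stand at about (267,195), the rack at (268,237) and the pencil box at (332,173). In the top view the stand is at (288,175), the rack at (218,222), the pencil box at (378,215) and the mug at (130,245). Next I'll enlarge these areas.

```bash
python3 - <<'E'
import cv2,numpy as np
a=cv2.imread("pics/top0.png")[125:255,185:325]; b=cv2.imread("pics/side0.png")[150:265,225:325]
a=cv2.resize(a,None,fx=4,fy=4,interpolation=cv2.INTER_CUBIC);b=cv2.resize(b,None,fx=5,fy=5,interpolation=cv2.INTER_CUBIC)
cv2.imwrite("pics/ctop.png",a);cv2.imwrite("pics/cside.png",b)
E
```

```text
(no output)
```

View pics/ctop.png

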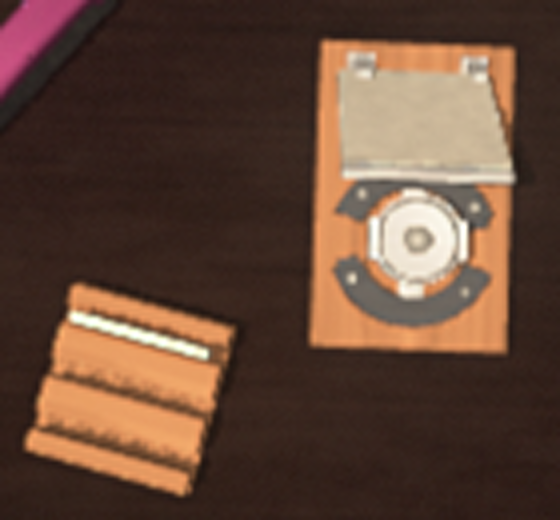

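View pics/cside.png

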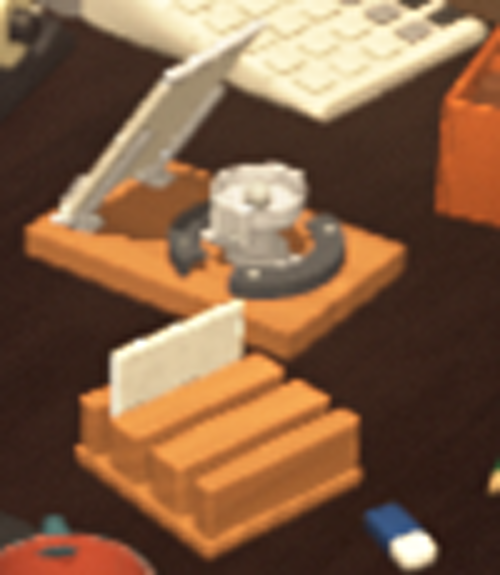

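The top crop shows the plinth outline (corners near (321,40), (515,47), (506,352), (310,346)), with the dish at (417,238). The reflector's top edge runs from (343,172) to (514,178). The rack's short board is in the far slot, from (70,316) to (210,354). In the side crop the near and mid slots are empty. Now I'll measure.

```bash
cat >h.py <<'E'
import cv2,numpy as np
from rig import *
np.set_printoptions(precision=1,suppress=True)
def ray(n,uv):
    c=camera_model(n);M=np.array(c["world_from_camera"]);u,v=uv
    return M[:3,3],M[:3,:3]@np.array([(u-c["cx"])/c["fx"],-(v-c["cy"])/c["fy"],-1])
def onz(n,uv,z):
    o,d=ray(n,uv);return o+d*(z-o[2])/d[2]
def proj(n,p):
    c=camera_model(n);M=np.array(c["world_from_camera"]);q=M[:3,:3].T@(np.array(p)-M[:3,3])
    return np.array([c["cx"]+c["fx"]*q[0]/-q[2],c["cy"]+c["fy"]*q[1]/q[2]])
def tri(uvt,uvs):
    A=[];b=[]
    for n,uv in(("top",uvt),("side",uvs)):
        o,d=ray(n,uv);d=d/np.linalg.norm(d);P=np.eye(3)-np.outer(d,d);A.append(P);b.append(P@o)
    return np.linalg.lstsq(np.vstack(A),np.hstack(b),rcond=None)[0]
ct=lambda x,y:((x+.5)/4-.5+185,(y+.5)/4-.5+125)
cs=lambda x,y:((x+.5)/5-.5+225,(y+.5)/5-.5+150)
E
python3 - <<'E'
from h import *
im=cv2.imread("pics/top0.png");hsv=cv2.cvtColor(im,cv2.COLOR_BGR2HSV)
m=((hsv[...,0]<18)&(hsv[...,1]>110)&(hsv[...,2]>120)).astype(np.uint8)*255
def rect(x0,y0,x1,y1,z):
    k=np.zeros_like(m);k[y0:y1,x0:x1]=m[y0:y1,x0:x1];ys,xs=np.nonzero(k)
    r=cv2.minAreaRect(np.c_[xs,ys].astype(np.float32));B=cv2.boxPoints(r)
    print(r);P=np.array([onz("top",b,z) for b in B]);print(P[:,:2],"centre",P.mean(0)[:2],np.linalg.norm(P[1]-P[0]),np.linalg.norm(P[2]-P[1]))
    return P
rect(255,130,325,220,18)
rect(188,192,248,255,44)
C=[onz("top",ct(*p),18) for p in((321,40),(515,47),(506,352),(310,346))];print("plinth",np.array(C)[:,:2])
C=[onz("top",ct(*p),44) for p in((72,284),(235,325),(187,494),(27,447))];print("rack44",np.array(C)[:,:2],np.mean(C,0))
print("board78",onz("top",ct(70,316),78),onz("top",ct(210,354),78))
print("rim",onz("top",ct(417,238),66),"ball",onz("top",ct(417,238),61))
print("refl top",tri(ct(513,177),cs(265,25)),onz("top",ct(344,170),155),onz("top",ct(514,176),155))
print("board tri",tri(ct(72,316),cs(113,352)),tri(ct(210,354),cs(242,302)))
print("dish ball tri",tri(ct(417,238),cs(257,196)))
E
```

```text
((287.5559387207031, 173.65321350097656), (49.189537048339844, 76.8738021850586), 1.7357046604156494)
[[489.3  88.3]
 [696.5  87.7]
 [696.3 -45.1]
 [489.1 -42.9]] centre [592.8  22. ] 207.16034157747256 132.79901696966365
((216.85848999023438, 221.7452850341797), (42.99385452270508, 43.81801986694336), 15.945394515991211)
[[418.  272.3]
 [527.9 245.2]
 [500.2 136.7]
 [390.7 164.5]] centre [459.2 204.7] 113.19097163877903 111.95017715429856
plinth [[696.1  85.7]
 [695.2 -45.3]
 [489.6 -43.3]
 [489.9  87.5]]
rack44 [[525.7 244. ]
 [502.1 137.2]
 [392.2 164.9]
 [419.4 269.3]] [459.8 203.9  44. ]
board78 [504.3 239.9  78. ] [483.  151.4  78. ]
rim [560.5  22.4  66. ] ball [560.9  21.9  61. ]
refl top [591.8 -24.2 151.7] [592.1  74.  155. ] [591.4 -24.5 155. ]
board tri [506.3 239.8  79.8] [483.8 152.   76.9]
dish ball tri [561.9  22.4  60.3]
```

```bash
cat >plan.py <<'E'
import sys,numpy as np
from rig import sense
from scipy.spatial.transform import Rotation as Ro
# target: tool x yaw psi (deg, tool down), then tilt about tool x
def rot(psi,tilt=0):
    p=np.radians(psi);x=np.array([np.cos(p),np.sin(p),0]);z=np.array([0,0,-1.])
    return Ro.from_matrix(np.c_[x,np.cross(z,x),z])*Ro.from_rotvec([np.radians(tilt),0,0])
def plan(pos,psi,tilt,N):
    s=sense();q=s["ee_rot"];R=Ro.from_quat([*q[1:],q[0]])
    w=(R.inv()*rot(psi,tilt)).as_rotvec()/N
    S=sum(Ro.from_rotvec(k*w).as_matrix() for k in range(N))
    d=np.linalg.solve(S,R.inv().apply(np.array(pos)-s["eef_pos"]))
    print(N,"x",np.round(np.r_[d/25,np.degrees(w)/8],3).tolist()," |d|",round(np.linalg.norm(d),1),"deg",np.degrees(np.linalg.norm(w)).round(2))
def show():
    s=sense();q=s["ee_rot"];R=Ro.from_quat([*q[1:],q[0]]);M=R.as_matrix()
    print("t",round(s["time_s"],2),"p",s["eef_pos"].round(1),"xyaw",np.degrees(np.arctan2(M[1,0],M[0,0])).round(2),"z",M[:,2].round(4),"F",s["force"].round(1),"T",s["wrist_torque"].round(2),"w",round(s["grip_width"]*85.4,1),"g",round(s["grip_force"],1),"q6",s["joints"][5].round(2))
if __name__=="__main__":
    show()
    a=[float(v) for v in sys.argv[1:]]
    if a: plan(a[:3],a[3],a[4],int(a[5]))
E
python3 plan.py 500 25 290 90 0 24; python3 - <<'E'
from h import *
print(tri(ct(344,174),cs(168,70)),tri(ct(513,179),cs(266,24)))
print([((proj("top",p)-(185,125)+.5)*4-.5) for p in((590,24.8,154),(560.3,22,61))])
E
```

```text
t 0.1 p [ 172.5 -495.6  201.5] xyaw 19.18 z [-1.0e-04  1.1e-03 -1.0e+00] F [0.4 0.  0.3] T [ 0.03  0.06 -0.02] w 85.6 g 0.0 q6 -0.22
24 x [1.09, -0.09, -0.147, -0.0, -0.0, -0.369]  |d| 27.6 deg 2.95
[591.3  75.5 159.8] [590.6 -23.9 152.8]
[array([428.6, 176.2]), array([416.8, 238.9])]
```

```bash
python3 -m crank '[[[0.82,-0.07,-0.11,0,0,-0.277,40],[0.82,-0.07,-0.11,0,0,-0.277,40],[0.82,-0.07,-0.11,0,0,-0.277,40],[0.82,-0.07,-0.11,0,0,-0.277,40],[0.82,-0.07,-0.11,0,0,-0.277,40],[0.82,-0.07,-0.11,0,0,-0.277,40],[0.82,-0.07,-0.11,0,0,-0.277,40],[0.82,-0.07,-0.11,0,0,-0.277,40]]]' 30
python3 -m crank '[[[0.82,-0.07,-0.11,0,0,-0.277,40],[0.82,-0.07,-0.11,0,0,-0.277,40],[0.82,-0.07,-0.11,0,0,-0.277,40],[0.82,-0.07,-0.11,0,0,-0.277,40],[0.82,-0.07,-0.11,0,0,-0.277,40],[0.82,-0.07,-0.11,0,0,-0.277,40],[0.82,-0.07,-0.11,0,0,-0.277,40],[0.82,-0.07,-0.11,0,0,-0.277,40]]]'
python3 -m crank '[[[0.82,-0.07,-0.11,0,0,-0.277,40],[0.82,-0.07,-0.11,0,0,-0.277,40],[0.82,-0.07,-0.11,0,0,-0.277,40],[0.82,-0.07,-0.11,0,0,-0.277,40],[0.82,-0.07,-0.11,0,0,-0.277,40],[0.82,-0.07,-0.11,0,0,-0.277,40],[0.82,-0.07,-0.11,0,0,-0.277,40],[0.82,-0.07,-0.11,0,0,-0.277,40]]]'
python3 plan.py 500 25 290 90 0 8
```

```text
time_s: 0.9
eef_pos: [312.4, -408.7, 223.7]
ee_rot: [-0.0, 0.948, 0.317, -0.0]
force: [0.4, 0.1, 1.6]
grip_width: 0.466
grip_force: 0.0
time_s: 1.7
eef_pos: [418.5, -283.8, 245.8]
ee_rot: [-0.0, 0.888, 0.46, -0.0]
force: [-0.4, -1.1, 0.0]
grip_width: 0.47
grip_force: 0.0
time_s: 2.5
eef_pos: [481.6, -132.5, 267.7]
ee_rot: [-0.0, 0.807, 0.591, -0.0]
force: [0.1, 0.2, 0.6]
grip_width: 0.465
grip_force: 0.0
t 2.5 p [ 481.6 -132.5  267.7] xyaw 72.46 z [-7.e-04  4.e-04 -1.e+00] F [0.1 0.2 0.6] T [-0.02  0.    0.02] w 39.7 g 0.0 q6 -0.2
8 x [0.795, -0.045, -0.111, -0.001, -0.0, -0.274]  |d| 20.1 deg 2.19
```

```bash
python3 -m crank '[[[0.795,-0.045,-0.11,0,0,-0.274,40],[0.795,-0.045,-0.11,0,0,-0.274,40],[0.795,-0.045,-0.11,0,0,-0.274,40],[0.795,-0.045,-0.11,0,0,-0.274,40],[0.795,-0.045,-0.11,0,0,-0.274,40],[0.795,-0.045,-0.11,0,0,-0.274,40],[0.795,-0.045,-0.11,0,0,-0.274,40],[0.795,-0.045,-0.11,0,0,-0.274,40]]]'
python3 plan.py 574 25 182 89.5 -33 8
```

```text
time_s: 3.3
eef_pos: [499.9, 25.0, 289.7]
ee_rot: [-0.0, 0.707, 0.707, -0.0]
force: [0.2, 0.4, -1.1]
grip_width: 0.467
grip_force: 0.0
t 3.3 p [499.9  25.  289.7] xyaw 90.0 z [-8.e-04  2.e-04 -1.e+00] F [ 0.2  0.4 -1.1] T [0.02 0.02 0.02] w 39.9 g 0.0 q6 -0.18
8 x [0.002, 0.228, 0.622, -0.516, -0.002, 0.007]  |d| 16.6 deg 4.13
```

```bash
python3 -m crank '[[[0,0.23,0.62,-0.515,0,0.008,40],[0,0.23,0.62,-0.515,0,0.008,40],[0,0.23,0.62,-0.515,0,0.008,40],[0,0.23,0.62,-0.515,0,0.008,40],[0,0.23,0.62,-0.515,0,0.008,40],[0,0.23,0.62,-0.515,0,0.008,40],[0,0.23,0.62,-0.515,0,0.008,40],[0,0.23,0.62,-0.515,0,0.008,40]]]'
python3 - <<'E'
from h import *
import plan; plan.show()
b=capture("side")
b=b[120:240,210:330]
cv2.imwrite("pics/s1.png",cv2.resize(b,None,fx=5,fy=5,interpolation=cv2.INTER_CUBIC))
E
```

```text
time_s: 4.1
eef_pos: [574.6, 23.6, 182.3]
ee_rot: [0.202, 0.682, 0.674, 0.201]
force: [-0.1, 0.6, 0.3]
grip_width: 0.474
grip_force: 0.0
t 4.1 p [574.6  23.6 182.3] xyaw 89.39 z [ 0.5 -0.  -0.8] F [-0.1  0.6  0.3] T [0.1 0.2 0.1] w 40.5 g 0.0 q6 -0.37
```

View pics/s1.png

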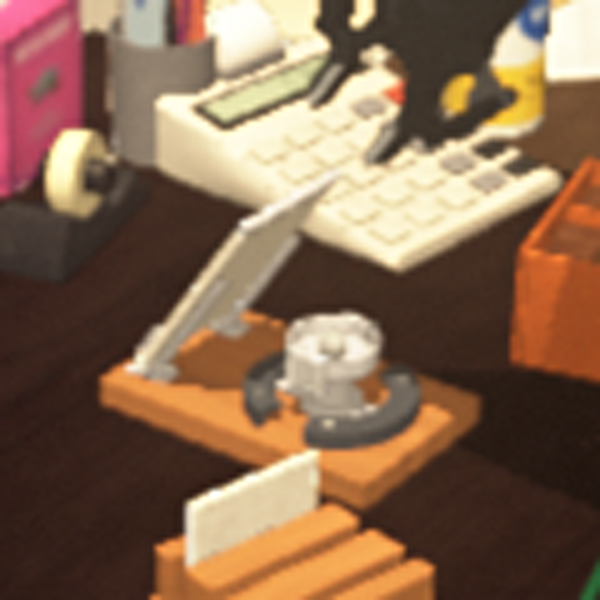

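The fingertips show at about (320,100) and (375,155). The board's top edge runs from (240,220) to (340,175). I'll check the approach line against the board.

```bash
python3 - <<'E'
from h import *
s=sense();p=s["eef_pos"]
z=np.array([.545,0,-.839]);y=np.array([.839,0,.545])
f=lambda P:((proj("side",P)-(210,120)+.5)*5-.5)
for a in(0,20,30,40,60):print(a,f(p+a*z))
print("tips",f(p+20*y),f(p-20*y), "dy per mm",f(p+y)-f(p))
T=np.array([591,25.5,155])
for a in (-50,0,50): print("T",f(T+np.array([0,a,0])))
print("foot",f(T+150*z))
for a in (-50,50): print("F",f(T+130*z+np.array([0,a,0])))
E
```

```text
0 [322.2 169. ]
20 [306.7 189.4]
30 [299.  199.4]
40 [291.4 209.3]
60 [276.5 228.9]
tips [299.8 145.3] [344.7 192.9] dy per mm [-1.1 -1.2]
T [342.5 170.4]
T [296.1 198.4]
T [247.5 227.8]
foot [189.5 338.2]
F [248.7 291.5]
F [155.  351.2]
```

```bash
python3 - <<'E'
from h import *
s=sense();p=s["eef_pos"];print(p)
b=capture("side");a=cv2.imread("pics/side0.png");t=capture("top");cv2.imwrite("pics/s1full.png",b);cv2.imwrite("pics/t1full.png",t)
d=cv2.absdiff(a,b).max(2)>40
d=cv2.morphologyEx(d.astype(np.uint8),cv2.MORPH_OPEN,np.ones((2,2)))
z=np.array([.545,0,-.839]);y=np.array([.839,0,.545])
for r in range(128,165):
    c=np.nonzero(d[r,255:320])[0]+255
    print(r,(c.min(),c.max(),len(c)) if len(c) else "",end=" | ")
print(proj("side",p),proj("side",p+20*y),proj("side",p-20*y),proj("top",p),proj("top",p+20*y),proj("top",p-20*y))
a=cv2.imread("pics/top0.png");d=cv2.absdiff(a,t).max(2)>40
for r in range(140,190,2):
    c=np.nonzero(d[r,240:340])[0]+240
    print(r,(c.min(),c.max(),len(c)) if len(c) else "",end=" | ")
E
```

```text
[573.6  23.9 179.2]
128 (np.int64(274), np.int64(312), 39) | 129 (np.int64(275), np.int64(311), 37) | 130 (np.int64(277), np.int64(310), 34) | 131 (np.int64(277), np.int64(310), 33) | 132 (np.int64(277), np.int64(309), 29) | 133 (np.int64(276), np.int64(309), 27) | 134 (np.int64(276), np.int64(309), 25) | 135 (np.int64(275), np.int64(309), 25) | 136 (np.int64(275), np.int64(309), 21) | 137 (np.int64(279), np.int64(310), 21) | 138 (np.int64(277), np.int64(310), 19) | 139 (np.int64(273), np.int64(313), 25) | 140 (np.int64(273), np.int64(314), 26) | 141 (np.int64(273), np.int64(314), 24) | 142 (np.int64(273), np.int64(314), 22) | 143 (np.int64(273), np.int64(313), 17) | 144 (np.int64(291), np.int64(311), 17) | 145 (np.int64(290), np.int64(310), 19) | 146 (np.int64(289), np.int64(308), 17) | 147 (np.int64(288), np.int64(300), 13) | 148 (np.int64(287), np.int64(301), 15) | 149 (np.int64(287), np.int64(301), 15) | 150 (np.int64(286), np.int64(300), 14) | 151 (np.int64(284), np.int64(298), 12) | 152 (np.int64(284), np.int64(291), 8) | 153 (np.int64(284), np.int64(290), 7) | 154 (np.int64(284), np.int64(289), 6) | 155  | 156  | 157  | 158  | 159  | 160  | 161  | 162  | 163  | 164  | [274.  153.4] [269.6 148.7] [278.5 158.2] [293.2 174.7] [293.9 166.7] [292.5 182.5]
140  | 142  | 144  | 146  | 148  | 150  | 152  | 154  | 156  | 158  | 160  | 162  | 164  | 166  | 168  | 170  | 172 (np.int64(293), np.int64(305), 13) | 174 (np.int64(291), np.int64(312), 22) | 176 (np.int64(291), np.int64(312), 17) | 178 (np.int64(291), np.int64(312), 16) | 180 (np.int64(291), np.int64(311), 18) | 182 (np.int64(291), np.int64(308), 18) | 184 (np.int64(290), np.int64(311), 22) | 186 (np.int64(290), np.int64(311), 22) | 188 (np.int64(289), np.int64(311), 23) |
```

```bash
python3 - <<'E'
from h import *
b=cv2.imread("pics/s1full.png")[110:190,250:330];t=cv2.imread("pics/t1full.png")[140:220,250:330]
o=np.hstack([cv2.resize(x,None,fx=5,fy=5,interpolation=cv2.INTER_CUBIC) for x in(b,t)])
cv2.imwrite("pics/both1.png",o)
E
```

```text
(no output)
```

View pics/both1.png

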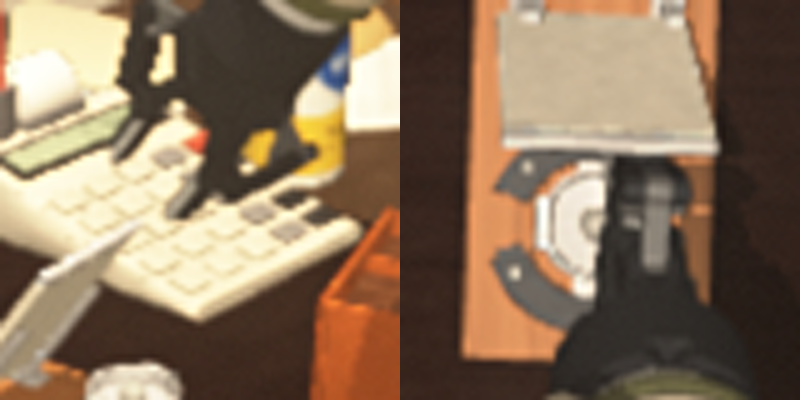

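The side half shows the fingertips at (274.6,142) and (287,153) in full-image pixels. The top half shows the gripper centred on column 300, not the predicted 293. I'll triangulate.

```bash
python3 - <<'E'
from h import *
p=sense()["eef_pos"];y=np.array([.839,0,.545])
for u in (298,300,302):
  for v in(171,174):
    P=tri((u,v),(274.6,142));print(u,v,P,proj("top",P),proj("side",P))
print("pred upper tip",p+20*y)
for P in ((573.6,9,180),): print(proj("top",P),proj("side",np.array(P)-20*y))
E
python3 plan.py
```

```text
298 171 [578.1  17.  212.8] [298.1 171.2] [274.4 142. ]
298 174 [573.7  18.5 214.4] [297.4 173.1] [275.4 142. ]
300 171 [579.4  13.  211. ] [299.8 170.7] [274.8 142. ]
300 174 [575.   14.6 212.7] [299.2 172.7] [275.7 142.1]
302 171 [580.6   9.1 209.2] [301.6 170.3] [275.2 142. ]
302 174 [576.2  10.7 210.9] [300.9 172.2] [276.1 142.1]
pred upper tip [590.4  23.8 192.7]
[299.8 174.8] [281.3 156.2]
t 4.25 p [573.7  23.8 181.8] xyaw 89.42 z [ 0.541  -0.0029 -0.841 ] F [0.1 0.4 0.7] T [ 0.05  0.26 -0.03] w 39.6 g 0.0 q6 -0.37
```

```bash
python3 -m crank '[[[0,0.01,0.32,0,0,0,40],[0,0.01,0.32,0,0,0,40],[0,0.01,0.32,0,0,0,40],[0,0.01,0.32,0,0,0,40],[0,0.01,0.32,0,0,0,40],[0,0.01,0.32,0,0,0,40],[0,0.01,0.32,0,0,0,40],[0,0.01,0.32,0,0,0,40]]]'
python3 - <<'E'
from h import *
import plan; plan.show()
b=capture("side")[110:190,240:320];t=capture("top")[140:220,250:330]
o=np.hstack([cv2.resize(x,None,fx=5,fy=5,interpolation=cv2.INTER_CUBIC) for x in(b,t)])
cv2.imwrite("pics/both2.png",o);plan.show()
E
```

```text
time_s: 5.05
eef_pos: [611.4, 23.5, 129.6]
ee_rot: [0.201, 0.682, 0.674, 0.2]
force: [0.1, 0.4, -0.4]
grip_width: 0.467
grip_force: 0.0
t 5.05 p [611.4  23.5 129.6] xyaw 89.42 z [ 0.5 -0.  -0.8] F [ 0.1  0.4 -0.4] T [ 0.1  0.3 -0. ] w 39.9 g 0.0 q6 -0.4
t 5.15 p [611.   23.5 129.1] xyaw 89.42 z [ 0.5 -0.  -0.8] F [0.1 0.6 1. ] T [-0.1  0.2 -0.1] w 39.8 g 0.0 q6 -0.4
```

View pics/both2.png

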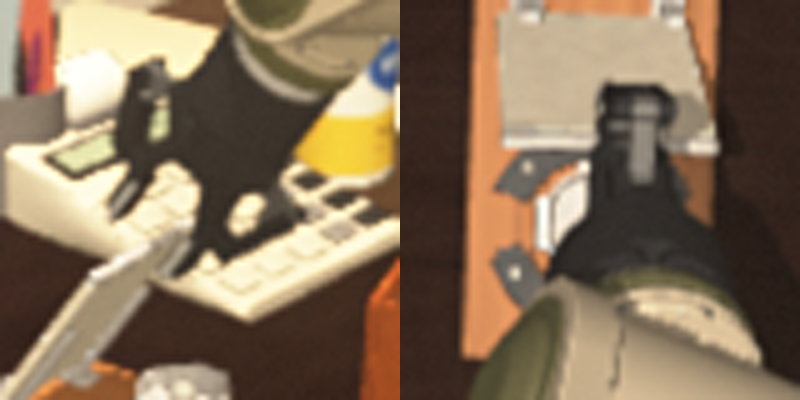

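The side half shows the upper fingertip at crop (120,215), which seems to stop just short of the board's top edge (90,265)-(190,230). Going 22 mm deeper is safe either way, so I'll do that and then close.

```bash
python3 -m crank '[[[0,0,0.22,0,0,0,40],[0,0,0.22,0,0,0,40],[0,0,0.22,0,0,0,40],[0,0,0.22,0,0,0,40],[0,0,0,0,0,0,4],[0,0,0,0,0,0,4],[0,0,0,0,0,0,4],[0,0,0,0,0,0,4]]]' 30
python3 - <<'E'
from h import *
import plan; plan.show()
b=capture("side")[110:190,240:320];t=capture("top")[140:220,250:330]
o=np.hstack([cv2.resize(x,None,fx=5,fy=5,interpolation=cv2.INTER_CUBIC) for x in(b,t)])
cv2.imwrite("pics/both3.png",o)
E
```

```text
time_s: 5.95
eef_pos: [622.8, 23.4, 111.8]
ee_rot: [0.201, 0.682, 0.674, 0.2]
force: [0.2, -0.4, -0.9]
grip_width: 0.066
grip_force: 30.9
t 5.95 p [622.8  23.4 111.8] xyaw 89.42 z [ 0.5 -0.  -0.8] F [ 0.2 -0.4 -0.9] T [-0.   0.4  0. ] w 5.6 g 30.9 q6 -0.41
```

View pics/both3.png

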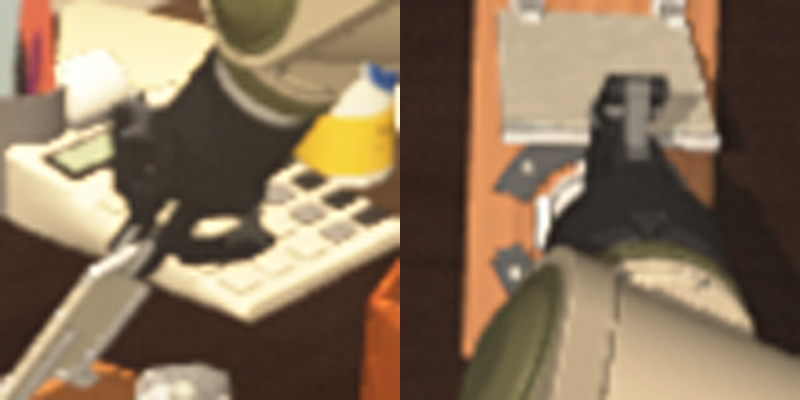

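The board is gripped (5.6 mm, 31 N), with the finger over its top edge near crop (145,250). Next I'll pull it out along its slope.

```bash
python3 -m crank '[[[0,0,-0.1,0,0,0,4],[0,0,-0.2,0,0,0,4],[0,0,-0.25,0,0,0,4],[0,0,-0.3,0,0,0,4],[0,0,-0.3,0,0,0,4],[0,0,-0.3,0,0,0,4],[0,0,-0.3,0,0,0,4],[0,0,-0.3,0,0,0,4]]]' 45
python3 plan.py 560 60 270 82 -16 8
```

```text
time_s: 6.85
eef_pos: [594.7, 23.6, 155.4]
ee_rot: [0.201, 0.682, 0.674, 0.2]
force: [0.6, 0.0, -0.9]
grip_width: 0.06
grip_force: 44.2
t 6.85 p [594.7  23.6 155.4] xyaw 89.42 z [ 0.5442 -0.0035 -0.8389] F [ 0.6  0.  -0.9] T [-0.05  0.4  -0.01] w 5.1 g 44.2 q6 -0.38
8 x [0.175, 0.08, -0.598, 0.265, -0.05, 0.105]  |d| 15.7 deg 2.31
```

```bash
python3 -m crank '[[[0.17,0.08,-0.6,0.265,-0.05,0.105,4],[0.17,0.08,-0.6,0.265,-0.05,0.105,4],[0.17,0.08,-0.6,0.265,-0.05,0.105,4],[0.17,0.08,-0.6,0.265,-0.05,0.105,4],[0.17,0.08,-0.6,0.265,-0.05,0.105,4],[0.17,0.08,-0.6,0.265,-0.05,0.105,4],[0.17,0.08,-0.6,0.265,-0.05,0.105,4],[0.17,0.08,-0.6,0.265,-0.05,0.105,4]]]' 45
python3 plan.py 459.3 204.4 240 76 0 16
```

```text
time_s: 7.65
eef_pos: [559.8, 59.2, 270.8]
ee_rot: [0.104, 0.748, 0.649, 0.091]
force: [-0.4, -0.1, -1.0]
grip_width: 0.059
grip_force: 44.2
t 7.65 p [559.8  59.2 270.8] xyaw 81.95 z [ 0.2713 -0.0384 -0.9617] F [-0.4 -0.1 -1. ] T [-0.01  0.15  0.03] w 5.1 g 44.2 q6 0.05
16 x [0.309, -0.324, 0.031, 0.124, -0.006, 0.046]  |d| 11.2 deg 1.06
```

```bash
python3 -m crank '[[[0.31,-0.324,0.03,0.124,-0.006,0.046,4],[0.31,-0.324,0.03,0.124,-0.006,0.046,4],[0.31,-0.324,0.03,0.124,-0.006,0.046,4],[0.31,-0.324,0.03,0.124,-0.006,0.046,4],[0.31,-0.324,0.03,0.124,-0.006,0.046,4],[0.31,-0.324,0.03,0.124,-0.006,0.046,4],[0.31,-0.324,0.03,0.124,-0.006,0.046,4],[0.31,-0.324,0.03,0.124,-0.006,0.046,4]]]'
python3 -m crank '[[[0.31,-0.324,0.03,0.124,-0.006,0.046,4],[0.31,-0.324,0.03,0.124,-0.006,0.046,4],[0.31,-0.324,0.03,0.124,-0.006,0.046,4],[0.31,-0.324,0.03,0.124,-0.006,0.046,4],[0.31,-0.324,0.03,0.124,-0.006,0.046,4],[0.31,-0.324,0.03,0.124,-0.006,0.046,4],[0.31,-0.324,0.03,0.124,-0.006,0.046,4],[0.31,-0.324,0.03,0.124,-0.006,0.046,4]]]' >/dev/null
python3 - <<'E'
from h import *
import plan; plan.show()
b=capture("side");t=capture("top");cv2.imwrite("pics/s4.png",b);cv2.imwrite("pics/t4.png",t)
o=np.hstack([cv2.resize(x,None,fx=4,fy=4,interpolation=cv2.INTER_CUBIC) for x in(b[150:270,205:305],t[150:270,180:280])])
cv2.imwrite("pics/both4.png",o)
E
```

```text
time_s: 8.45
eef_pos: [508.6, 131.1, 249.8]
ee_rot: [0.052, 0.77, 0.635, 0.046]
force: [1.3, 0.3, -1.5]
grip_width: 0.062
grip_force: 44.2
t 9.25 p [459.2 205.3 239. ] xyaw 76.05 z [ 0.  0. -1.] F [ 0.5 -0.9 -0.4] T [ 0. -0.  0.] w 5.1 g 44.2 q6 0.43
```

View pics/both4.png

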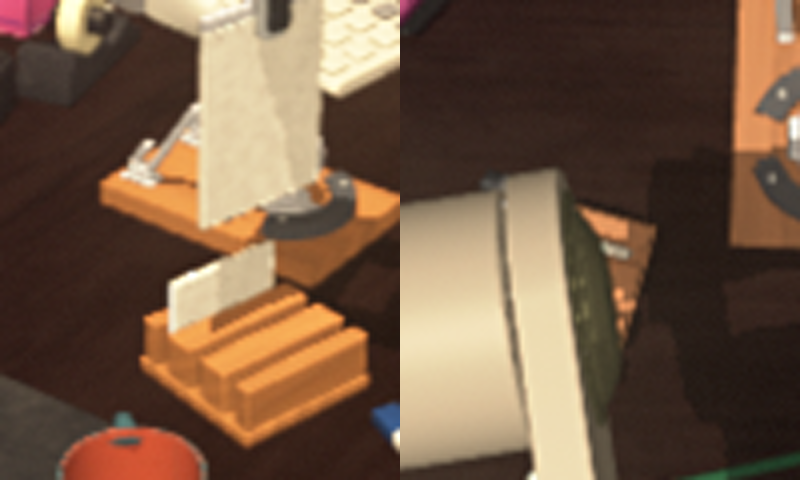

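The side half shows the board hanging clear and upright. Its foot runs from about (202,228) to (320,180) in the crop, and the fingertip at (275,33) sits about 12 mm off the board's middle. I'll fit the board's edges and solve for its pose.

```bash
cat >bd.py <<'E'
from h import *
from scipy.optimize import least_squares
def corners(b):
    g=cv2.GaussianBlur(b,(3,3),0).astype(float)[...,0]  # blue: beige vs wood/desk
    def vedge(rows,c0,c1,sgn):
        P=[]
        for r in rows:
            d=sgn*np.diff(g[r,c0:c1]);k=d.argmax()
            if d[k]>12: 
                w=np.clip(d[max(0,k-1):k+2],0,None);P.append((c0+.5+(np.arange(max(0,k-1),max(0,k-1)+len(w))*w).sum()/w.sum(),r))
        return np.array(P)
    return g,vedge
def fit(P,vert):
    a,bb=(P[:,1],P[:,0]) if vert else (P[:,0],P[:,1])
    for _ in range(3):
        k=np.polyfit(a,bb,1);e=np.abs(np.polyval(k,a)-bb);m=e<max(1.0*np.median(e)*2.5,.3);a,bb=a[m],bb[m]
    return k,len(a),e[m].mean()
E
python3 - <<'E'
from bd import *
b=cv2.imread("pics/s4.png");g,ve=corners(b)
L=ve(range(165,203),248,262,1);kL=fit(L,1);print("L",kL)
R=ve(range(158,193),278,292,-1);kR=fit(R,1);print("R",kR)
gt=g.T
B=[]
for c in range(257,284):
    y0=int(206-(c-255)*.4);d=-np.diff(g[y0-6:y0+7,c]);k=d.argmax();w=np.clip(d[max(0,k-1):k+2],0,None);B.append((c,y0-6+.5+((np.arange(len(w))+max(0,k-1))*w).sum()/w.sum()))
B=np.array(B);kB=fit(B,0);print("B",kB)
def X(kv,kh): # col=kv0*r+kv1; r=kh0*col+kh1
    c=(kv[0]*kh[1]+kv[1])/(1-kv[0]*kh[0]);return np.array([c,kh[0]*c+kh[1]])
bl=X(kL[0],kB[0]);br=X(kR[0],kB[0]);print(bl,br)
def res(q,yaw):
    x,y,z=q;a=np.radians(yaw);v=np.array([-np.sin(a),np.cos(a),0])
    return np.r_[proj("side",np.array([x,y,z])+50*v)-bl,proj("side",np.array([x,y,z])-50*v)-br]
for yaw in(-12,-14,-16):
    s=least_squares(res,[459,205,110],args=(yaw,));print(yaw,s.x,s.fun)
for P in((459.3,204.4,44),):print(P,proj("side",P))
E
```

```text
L (array([ -0. , 254.8]), 27, np.float64(0.26676380982866443))
R (array([  0. , 277.3]), 20, np.float64(0.2808741570748026))
B (array([ -0.4, 308.9]), 15, np.float64(0.2407072791759371))
[254.  207.5] [285.3 195. ]
-12 [398.3 294.8 206.2] [ 0.3  0.7 -0.4 -0.8]
-14 [408.5 279.8 195.2] [ 0.1  0.3 -0.2 -0.4]
-16 [418.9 264.7 184. ] [-0.  -0.1  0.   0.1]
(459.3, 204.4, 44) [269.5 231. ]
```

```bash
python3 - <<'E'
from h import *
bl=(254.6,207.3);br=(285.0,195.0);tl=(254.6,154.1);tip=(205+276/4-.5,150+35/4-.5)
a=np.radians(-14);n=np.array([np.cos(a),np.sin(a),0]);v=np.array([-np.sin(a),np.cos(a),0]);C=np.array([459.3,204.8,0])
for off in(-8,-4,0,4,8):
    r=[]
    for uv in(bl,br,tl,tip):
        o,d=ray("side",uv);P=o+d*((C+off*n-o)@n)/(d@n);r+=[(P-C)@v,P[2]]
    print(off,np.array(r))
E
```

```text
-8 [ 60.1 148.4 -45.6 146.4  61.5 299.8  -0.1 270. ]
-4 [ 56.8 145.2 -49.5 143.1  58.2 297.3  -3.7 267.4]
0 [ 53.5 141.9 -53.3 139.9  55.  294.8  -7.2 264.8]
4 [ 50.2 138.7 -57.1 136.7  51.7 292.3 -10.8 262.2]
8 [ 46.9 135.5 -60.9 133.4  48.4 289.9 -14.4 259.6]
```

```bash
python3 -m crank '[[[0,0,0.45,0,0,0,4],[0,0,0.45,0,0,0,4],[0,0,0.45,0,0,0,4],[0,0,0.45,0,0,0,4],[0,0,0.45,0,0,0,4],[0,0,0.45,0,0,0,4],[0,0,0.45,0,0,0,4],[0,0,0.3,0,0,0,4]]]' | tail -0
python3 - <<'E'
from h import *
import plan; plan.show()
b=capture("side");t=capture("top");cv2.imwrite("pics/s5.png",b);cv2.imwrite("pics/t5.png",t)
o=np.hstack([cv2.resize(b[175:270,225:310],None,fx=6,fy=6,interpolation=cv2.INTER_CUBIC)])
cv2.imwrite("pics/s5c.png",o)
E
```

```text
t 10.15 p [459.6 204.5 151.7] xyaw 76.08 z [ 0.  0. -1.] F [-0.4 -1.3 -0.7] T [ 0. -0. -0.] w 5.2 g 44.3 q6 0.43Exception ignored on flushing sys.stdout:
BrokenPipeError: [Errno 32] Broken pipe
```

View pics/s5c.png

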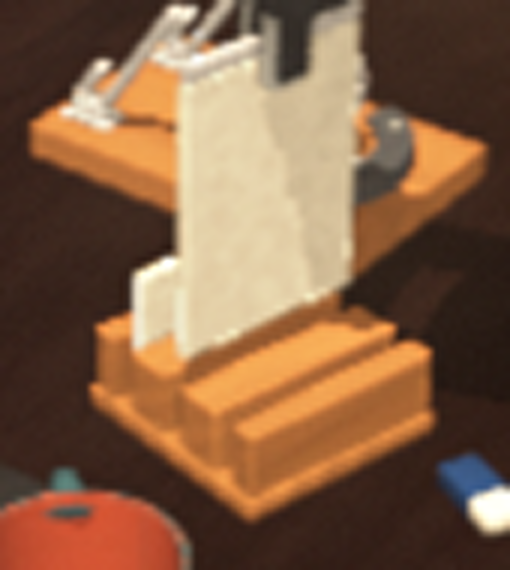

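The side crop shows the foot from (180,353) to (352,290), about 10 mm above the mid slot and parallel to it. Both empty slots are clear. I'll lower it gently and watch the force.

```bash
python3 -m crank '[[[0,0,0.1,0,0,0,4],[0,0,0.1,0,0,0,4],[0,0,0.1,0,0,0,4],[0,0,0.1,0,0,0,4],[0,0,0.06,0,0,0,4],[0,0,0.06,0,0,0,4],[0,0,0.06,0,0,0,4],[0,0,0.06,0,0,0,4]]]' 45
python3 plan.py
```

```text
time_s: 11.05
eef_pos: [459.9, 204.6, 136.8]
ee_rot: [0.0, 0.788, 0.616, 0.001]
force: [-0.7, -0.3, -1.4]
grip_width: 0.06
grip_force: 44.2
t 11.05 p [459.9 204.6 136.8] xyaw 76.09 z [ 1.7e-03  9.0e-04 -1.0e+00] F [-0.7 -0.3 -1.4] T [-0.01  0.05  0.01] w 5.2 g 44.2 q6 0.43
```

```bash
for i in 1; do python3 -m crank '[[[0,0,0.06,0,0,0,4],[0,0,0.06,0,0,0,4],[0,0,0.06,0,0,0,4],[0,0,0.06,0,0,0,4],[0,0,0.06,0,0,0,4],[0,0,0.06,0,0,0,4],[0,0,0.06,0,0,0,4],[0,0,0.06,0,0,0,4]]]' 45; done
python3 plan.py
```

```text
time_s: 11.85
eef_pos: [459.9, 204.6, 124.7]
ee_rot: [0.0, 0.788, 0.616, 0.001]
force: [-0.0, 0.3, -0.3]
grip_width: 0.059
grip_force: 44.2
t 11.85 p [459.9 204.6 124.7] xyaw 76.08 z [ 0.0016  0.001  -1.    ] F [-0.   0.3 -0.3] T [0.03 0.02 0.  ] w 5.0 g 44.2 q6 0.43
```

```bash
python3 -m crank '[[[0,0,0.08,0,0,0,4],[0,0,0.08,0,0,0,4],[0,0,0.08,0,0,0,4],[0,0,0.08,0,0,0,4],[0,0,0.06,0,0,0,4],[0,0,0.06,0,0,0,4],[0,0,0.06,0,0,0,4],[0,0,0.06,0,0,0,4]]]' 45
python3 plan.py
```

```text
time_s: 12.65
eef_pos: [460.0, 204.6, 110.8]
ee_rot: [0.0, 0.788, 0.616, 0.001]
force: [-0.2, 0.0, -1.0]
grip_width: 0.061
grip_force: 44.2
t 12.65 p [460.  204.6 110.8] xyaw 76.09 z [ 1.7e-03  9.0e-04 -1.0e+00] F [-0.2  0.  -1. ] T [-0.06  0.04 -0.05] w 5.2 g 44.2 q6 0.43
```

```bash
python3 -m crank '[[[0,0,0.04,0,0,0,4],[0,0,0.04,0,0,0,4],[0,0,0.04,0,0,0,4],[0,0,0.04,0,0,0,4],[0,0,0,0,0,0,4],[0,0,0,0,0,0,4],[0,0,0,0,0,0,4],[0,0,0,0,0,0,4]]]' 45
python3 plan.py
```

```text
time_s: 13.45
eef_pos: [460.0, 204.6, 106.9]
ee_rot: [0.0, 0.788, 0.616, 0.001]
force: [0.7, -0.1, -1.1]
grip_width: 0.058
grip_force: 44.2
t 13.45 p [460.  204.6 106.9] xyaw 76.08 z [ 1.7e-03  9.0e-04 -1.0e+00] F [ 0.7 -0.1 -1.1] T [0.01 0.01 0.01] w 5.0 g 44.2 q6 0.43
```

```bash
for i in 1; do python3 -m crank '[[[0,0,0.04,0,0,0,4],[0,0,0.04,0,0,0,4],[0,0,0.04,0,0,0,4],[0,0,0.04,0,0,0,4],[0,0,0,0,0,0,4],[0,0,0,0,0,0,4],[0,0,0,0,0,0,4],[0,0,0,0,0,0,4]]]'|grep force; done
python3 plan.py
```

```text
force: [-4.5, -3.5, 23.7]
grip_force: 48.1
t 14.25 p [461.3 204.6 105.7] xyaw 76.09 z [ 0.0058  0.001  -1.    ] F [-4.5 -3.5 23.7] T [-0.53  1.19  0.07] w 5.2 g 48.1 q6 0.43
```

The floor was met with about 24 N at the expected depth. Now I'll release and retreat upward.

```bash
python3 -m crank '[[[0,0,-0.04,0,0,0,4],[0,0,0,0,0,0,22],[0,0,0,0,0,0,22],[0,0,0,0,0,0,22],[0,0,0,0,0,0,22],[0,0,-0.3,0,0,0,22],[0,0,-0.6,0,0,0,22],[0,0,-0.8,0,0,0,22]]]'|grep force
python3 -m crank '[[[0,0,-0.9,0,0,0,50],[0,0,-0.9,0,0,0,85],[0,0,-0.9,0,0,0,85],[0,0,-0.9,0,0,0,85],[0,0,-0.6,0,0,0,85],[0,0,-0.2,0,0,0,85],[0,0,0,0,0,0,85],[0,0,0,0,0,0,85]]]'|grep force
python3 plan.py 540 100 230 20 0 8
python3 - <<'E'
from h import *
b=capture("side");cv2.imwrite("pics/s6.png",b);a=cv2.imread("pics/s5.png")
g=cv2.GaussianBlur(b,(3,3),0)
# board silhouette: bright, low-sat, connected
h=cv2.cvtColor(b,cv2.COLOR_BGR2HSV);m=((h[...,2]>140)&(h[...,1]<90)).astype(np.uint8)
k=np.zeros_like(m);k[180:262,240:300]=m[180:262,240:300]
n,l,st,c=cv2.connectedComponentsWithStats(k);print(st[1:][st[1:,4]>30])
R=np.array([np.cos(np.radians(-14)),np.sin(np.radians(-14)),0]);v=np.array([-R[1],R[0],0]);C=np.array([459.6,204.5,0])
for z in(10,44,160):print(z,proj("side",C+50*v+[0,0,z]),proj("side",C-50*v+[0,0,z]))
i=st[1:,4].argmax()+1;q=l==i
for r in range(st[i,1],st[i,1]+st[i,3],4):
    x=np.nonzero(q[r])[0];print(r,x.min(),x.max(),end="|")
E
```

```text
force: [0.8, 0.3, -1.0]
grip_force: 0.0
force: [-0.7, 0.2, -0.4]
grip_force: 0.0
t 15.85 p [459.4 204.4 255.6] xyaw 76.08 z [ 3.e-04  7.e-04 -1.e+00] F [-0.7  0.2 -0.4] T [-0.01  0.01 -0.02] w 85.1 g 0.0 q6 0.43
8 x [-0.165, 0.666, 0.128, -0.0, -0.001, 0.876]  |d| 17.5 deg 7.01
[[ 240  180   20   17  111]
 [ 247  182   39   58 1365]]
10 [255.2 247.8] [282.4 234.6]
44 [255.3 237.6] [282.8 224.7]
160 [255.7 200.8] [284.4 188.9]
182 279 279|186 268 285|190 267 284|194 267 282|198 259 282|202 255 283|206 255 283|210 254 282|214 254 282|218 251 281|222 247 282|226 247 281|230 247 273|234 254 265|238 254 256|
```

The board stands in the mid slot: its left edge is at column 255 and its top row about 200, both as predicted. Before the dish, I'll check numerically where the fingertips really end, with the gripper open.

```bash
python3 -m crank '[[[-0.165,0.66,0.1,0,0,0.87,85],[-0.165,0.66,0.1,0,0,0.87,85],[-0.165,0.66,0.1,0,0,0.87,85],[-0.165,0.66,0.1,0,0,0.87,85],[-0.165,0.66,0.1,0,0,0.87,85],[-0.165,0.66,0.1,0,0,0.87,85],[-0.165,0.66,0.1,0,0,0.87,85],[-0.165,0.66,0.1,0,0,0.87,85]]]'|grep force
python3 plan.py 560.6 22 170 -0.5 0 8
python3 - <<'E'
from h import *
from scipy.spatial.transform import Rotation as Ro
b=capture("side");cv2.imwrite("pics/s7.png",b);a=cv2.imread("pics/side0.png")
s=sense();q=s["ee_rot"];R=Ro.from_quat([*q[1:],q[0]]).as_matrix();p=s["eef_pos"]
d=cv2.absdiff(a,b).max(2)
for sg in(1,-1):
    print("finger",sg)
    for al in range(-90,21,5):
        P=p+R@np.array([0,sg*48,al]);u=np.round(proj("side",P)).astype(int);print(al,tuple(u),d[u[1],u[0]],b[u[1],u[0]],end=" | ")
    print()
E
```

```text
force: [-0.4, -0.2, 0.3]
grip_force: 0.0
t 16.7 p [539.7 100.3 235.3] xyaw 20.12 z [-2.e-04  1.e-03 -1.e+00] F [-0.4 -0.2  0.3] T [ 0.01  0.02 -0.02] w 84.9 g 0.0 q6 1.19
8 x [0.027, 0.407, 0.326, -0.001, -0.0, 0.322]  |d| 13.1 deg 2.58
finger 1
-90 (np.int64(275), np.int64(111)) 58 [42 50 59] | -85 (np.int64(275), np.int64(113)) 88 [45 54 63] | -80 (np.int64(275), np.int64(115)) 187 [44 53 64] | -75 (np.int64(274), np.int64(116)) 186 [44 53 65] | -70 (np.int64(274), np.int64(118)) 188 [43 52 64] | -65 (np.int64(274), np.int64(120)) 189 [45 53 66] | -60 (np.int64(274), np.int64(121)) 188 [44 54 66] | -55 (np.int64(274), np.int64(123)) 193 [43 52 65] | -50 (np.int64(274), np.int64(125)) 191 [45 54 66] | -45 (np.int64(274), np.int64(126)) 167 [42 51 62] | -40 (np.int64(274), np.int64(128)) 78 [142 184 209] | -35 (np.int64(274), np.int64(130)) 5 [159 201 226] | -30 (np.int64(274), np.int64(131)) 4 [136 184 193] | -25 (np.int64(274), np.int64(133)) 4 [152 207 210] | -20 (np.int64(274), np.int64(135)) 4 [147 200 205] | -15 (np.int64(274), np.int64(136)) 2 [ 91 122 132] | -10 (np.int64(274
[... 861 characters left out ...]
 [ 87 102 113] | -40 (np.int64(265), np.int64(141)) 23 [108 137 157] | -35 (np.int64(265), np.int64(143)) 3 [221 250 255] | -30 (np.int64(265), np.int64(145)) 4 [224 249 254] | -25 (np.int64(265), np.int64(146)) 3 [225 250 254] | -20 (np.int64(265), np.int64(148)) 4 [211 245 252] | -15 (np.int64(265), np.int64(150)) 3 [203 242 251] | -10 (np.int64(265), np.int64(151)) 5 [163 211 232] | -5 (np.int64(265), np.int64(153)) 4 [216 247 253] | 0 (np.int64(265), np.int64(155)) 2 [218 248 254] | 5 (np.int64(265), np.int64(156)) 4 [222 249 254] | 10 (np.int64(265), np.int64(158)) 5 [205 241 251] | 15 (np.int64(264), np.int64(160)) 17 [157 200 225] | 20 (np.int64(264), np.int64(161)) 88 [140 180 203] |
```

```bash
python3 - <<'E'
from h import *
from scipy.spatial.transform import Rotation as Ro
b=cv2.imread("pics/s7.png");a=cv2.imread("pics/side0.png")
s=sense();q=s["ee_rot"];R=Ro.from_quat([*q[1:],q[0]]).as_matrix();p=s["eef_pos"]
d=cv2.absdiff(a,b).max(2)
for yy in(52,46,42,-42,-46,-52):
  for xx in(-9,0,9):
    r=[]
    for al in range(-70,6,4):
        u=np.round(proj("side",p+R@np.array([xx,yy,al]))).astype(int);r.append(d[u[1],u[0]])
    print(yy,xx,list(map(int,r)))
E
```

```text
52 -9 [43, 38, 7, 5, 5, 5, 5, 5, 5, 4, 5, 4, 3, 2, 1, 5, 4, 2, 2]
52 0 [189, 189, 191, 195, 197, 198, 190, 183, 78, 11, 4, 4, 4, 4, 2, 3, 3, 4, 5]
52 9 [180, 190, 191, 189, 190, 192, 194, 199, 7, 6, 5, 5, 5, 6, 4, 4, 1, 5, 3]
46 -9 [149, 63, 41, 42, 43, 44, 22, 3, 2, 5, 4, 6, 2, 1, 3, 5, 2, 2, 5]
46 0 [188, 189, 188, 192, 193, 191, 167, 78, 11, 5, 4, 4, 3, 4, 3, 5, 3, 5, 4]
46 9 [177, 188, 190, 191, 192, 194, 199, 131, 6, 5, 5, 5, 6, 5, 4, 1, 5, 4, 3]
42 -9 [149, 41, 44, 42, 44, 41, 22, 2, 4, 5, 4, 3, 2, 1, 5, 3, 4, 5, 4]
42 0 [188, 189, 192, 193, 193, 167, 169, 78, 11, 4, 4, 4, 4, 3, 2, 6, 4, 4, 4]
42 9 [177, 190, 190, 191, 192, 194, 199, 7, 6, 4, 2, 6, 4, 5, 3, 4, 3, 4, 4]
-42 -9 [35, 48, 16, 32, 21, 26, 17, 5, 5, 3, 5, 4, 4, 4, 5, 5, 3, 4, 4]
-42 0 [82, 76, 128, 87, 134, 156, 171, 31, 23, 4, 3, 4, 3, 4, 4, 3, 3, 4, 5]
-42 9 [164, 97, 62, 181, 138, 126, 161, 100, 10, 3, 5, 3, 3, 3, 5, 5, 5, 5, 2]
-46 -9 [42, 88, 64, 80, 57, 16, 42, 6, 4, 4, 5, 4, 5, 5, 5, 5, 3, 4, 4]
-46 0 [83, 114, 167, 149, 168, 174, 92, 31, 4, 3, 3, 3, 4, 4, 3, 5, 3, 5, 2]
-46 9 [142, 97, 91, 181, 126, 163, 161, 36, 10, 3, 4, 3, 3, 4, 5, 5, 5, 5, 5]
-52 -9 [88, 22, 80, 57, 56, 42, 29, 6, 4, 5, 4, 5, 4, 3, 3, 6, 5, 3, 4]
-52 0 [56, 167, 121, 149, 174, 169, 25, 12, 7, 4, 4, 5, 5, 3, 4, 4, 3, 3, 2]
-52 9 [54, 16, 105, 56, 51, 92, 55, 2, 1, 4, 4, 3, 4, 4, 4, 6, 4, 5, 4]
```

The fingers end visually about 29 mm short of the reported TCP (42 mm when fully open), and the board's grip depth agrees with that. I'll move over the dish and come down in steps, checking against the images and the force.

```bash
python3 -m crank '[[[0.027,0.407,0.32,0,0,0.322,76],[0.027,0.407,0.32,0,0,0.322,76],[0.027,0.407,0.32,0,0,0.322,76],[0.027,0.407,0.32,0,0,0.322,76],[0.027,0.407,0.32,0,0,0.322,76],[0.027,0.407,0.32,0,0,0.322,76],[0.027,0.407,0.32,0,0,0.322,76],[0.027,0.407,0.32,0,0,0.322,76]]]'|grep force
cat >tip.py <<'E'
from h import *
from scipy.spatial.transform import Rotation as Ro
import plan,sys
s=sense();q=s["ee_rot"];R=Ro.from_quat([*q[1:],q[0]]).as_matrix();p=s["eef_pos"]
b=capture("side");cv2.imwrite(sys.argv[1],b);a=cv2.imread("pics/s6.png");plan.show()
d=cv2.absdiff(a,b).max(2);h=s["grip_width"]*85.4/2
for yy in(h+4,h+9,-h-4,-h-9):
    for xx in(-8,0,8):
        r=[]
        for al in range(-60,1,4):
            u=np.round(proj("side",p+R@np.array([xx,yy,al]))).astype(int);r.append(int(d[u[1],u[0]]))
        print(round(yy),xx,r)
E
python3 tip.py pics/s8.png; python3 plan.py 560.6 22 90 -0.5 0 8
```

```text
force: [0.0, 0.9, -0.7]
grip_force: 0.0
t 17.6 p [560.8  20.6 170.3] xyaw -0.59 z [-0.  0. -1.] F [ 0.3 -1.2 -1.6] T [-0.1  0.   0. ] w 75.7 g 0.0 q6 1.41
42 -8 [32, 63, 103, 28, 33, 76, 184, 173, 146, 135, 163, 172, 171, 149, 82, 10]
42 0 [28, 15, 5, 6, 7, 9, 91, 137, 184, 136, 178, 185, 170, 190, 191, 113]
42 8 [125, 128, 62, 14, 9, 3, 58, 133, 176, 192, 190, 189, 182, 159, 130, 143]
47 -8 [44, 28, 63, 117, 124, 89, 87, 92, 71, 70, 52, 36, 43, 43, 20, 5]
47 0 [4, 6, 7, 7, 4, 5, 114, 184, 183, 161, 132, 187, 190, 198, 197, 191]
47 8 [102, 99, 42, 10, 8, 3, 24, 116, 133, 192, 179, 187, 190, 182, 159, 191]
-42 -8 [104, 95, 92, 89, 56, 32, 7, 0, 0, 1, 0, 1, 1, 1, 1, 1]
-42 0 [195, 193, 189, 193, 168, 66, 8, 0, 1, 2, 1, 1, 1, 1, 0, 1]
-42 8 [197, 198, 196, 199, 193, 132, 7, 1, 2, 2, 2, 2, 1, 1, 2, 0]
-47 -8 [149, 140, 136, 100, 66, 28, 0, 3, 2, 2, 0, 0, 1, 2, 2, 1]
-47 0 [197, 195, 196, 201, 169, 3, 2, 1, 1, 1, 1, 1, 1, 1, 0, 2]
-47 8 [184, 176, 179, 181, 76, 18, 3, 0, 0, 1, 3, 2, 1, 1, 1, 2]
t 17.6 p [560.8  20.6 170.3] xyaw -0.59 z [-5.e-04  7.e-04 -1.e+00] F [ 0.3 -1.2 -1.6] T [-0.06  0.01  0.01] w 75.7 g 0.0 q6 1.41
8 x [-0.001, -0.007, 0.401, -0.001, 0.0, -0.001]  |d| 10.0 deg 0.01
```

```bash
python3 -m crank '[[[0,0,0.4,0,0,0,76],[0,0,0.7,0,0,0,76],[0,0,0.8,0,0,0,76],[0,0,0.8,0,0,0,76],[0,0,0.8,0,0,0,76],[0,0,0.7,0,0,0,76],[0,0,0.4,0,0,0,76],[0,0,0.2,0,0,0,76]]]'|grep -v rot
cat >tip2.py <<'E'
from h import *
import sys,plan
b=capture("side");cv2.imwrite(sys.argv[1],b);a=cv2.imread("pics/side0.png");plan.show()
s=sense();p=s["eef_pos"];h=s["grip_width"]*85.4/2
d=cv2.absdiff(a,b).max(2)
# +y world finger, outer face at y=p+h+14.5 ; inner-face plane h
for yy in(h,h+10):
  for dz in(46,50,56,62):
    r=[int(d[tuple(np.round(proj("side",p+[xx,yy,dz])).astype(int)[::-1])]) for xx in range(-24,25,3)]
    print(round(yy),dz,r)
  print([ (dz,int(d[tuple(np.round(proj("side",p+[0,yy,dz])).astype(int)[::-1])])) for dz in range(20,60,3)])
E
python3 tip2.py pics/s9.png
```

```text
time_s: 18.4
eef_pos: [561.0, 23.1, 51.5]
force: [-0.1, -1.3, -0.2]
grip_width: 0.892
grip_force: 0.0
t 18.45 p [560.9  23.1  51.4] xyaw -0.18 z [ 0.  0. -1.] F [-0.2 -0.2 -1.3] T [-0.   0.1  0.1] w 75.9 g 0.0 q6 1.41
38 46 [77, 38, 38, 38, 62, 60, 17, 17, 48, 23, 15, 10, 10, 9, 6, 2, 2]
38 50 [43, 43, 42, 48, 73, 34, 48, 115, 88, 18, 11, 10, 10, 10, 6, 2, 1]
38 56 [52, 13, 12, 19, 14, 74, 113, 113, 71, 13, 11, 9, 9, 13, 6, 1, 1]
38 62 [3, 3, 2, 2, 14, 65, 100, 100, 64, 10, 12, 12, 17, 15, 8, 4, 1]
[(20, 54), (23, 89), (26, 94), (29, 79), (32, 46), (35, 31), (38, 31), (41, 59), (44, 61), (47, 48), (50, 88), (53, 72), (56, 71), (59, 64)]
48 46 [73, 73, 46, 58, 43, 59, 125, 125, 84, 15, 19, 11, 6, 7, 15, 3, 2]
48 50 [50, 38, 52, 63, 35, 61, 141, 141, 15, 11, 11, 6, 6, 4, 1, 1, 0]
48 56 [48, 48, 73, 34, 48, 88, 88, 18, 11, 10, 10, 6, 6, 2, 1, 2, 7]
48 62 [12, 19, 14, 74, 113, 72, 71, 13, 11, 11, 13, 6, 6, 1, 1, 2, 16]
[(20, 29), (23, 29), (26, 48), (29, 78), (32, 78), (35, 55), (38, 49), (41, 53), (44, 84), (47, 67), (50, 15), (53, 11), (56, 11), (59, 10)]
```

```bash
python3 -m crank '[[[0,-0.02,0.2,0,0,0,76],[0,-0.02,0.2,0,0,0,76],[0,0,0.2,0,0,0,76],[0,0,0.2,0,0,0,76],[0,0,0.2,0,0,0,76],[0,0,0.2,0,0,0,76],[0,0,0.1,0,0,0,76],[0,0,0,0,0,0,76]]]'|grep -v rot
python3 -m crank '[[[0,0,0.1,0,0,0,76],[0,0,0.1,0,0,0,76],[0,0,0.08,0,0,0,76],[0,0,0.06,0,0,0,76],[0,0,0,0,0,0,76],[0,0,0,0,0,0,76],[0,0,0,0,0,0,76],[0,0,0,0,0,0,76]]]'|grep -v rot
python3 plan.py
```

```text
time_s: 19.25
eef_pos: [561.1, 23.9, 19.4]
force: [0.1, -0.8, 0.5]
grip_width: 0.887
grip_force: 0.0
time_s: 20.05
eef_pos: [561.4, 23.9, 11.4]
force: [0.7, -0.1, -0.6]
grip_width: 0.888
grip_force: 0.0
t 20.05 p [561.4  23.9  11.4] xyaw -0.2 z [ 1.8e-03  9.0e-04 -1.0e+00] F [ 0.7 -0.1 -0.6] T [-0.01  0.02 -0.02] w 75.9 g 0.0 q6 1.41
```

```bash
python3 - <<'E'
from h import *
b=capture("side");cv2.imwrite("pics/s10.png",b);a=cv2.imread("pics/side0.png")
c=np.array([561,23,0])
for xx in(-8,0,8):
  print("x",xx)
  for yy in(40,46,52):
    print(yy,[(z,int(b[v,u].sum()//3),int(a[v,u].sum()//3)) for z in range(12,96,6) for u,v in [np.round(proj("side",c+[xx,yy,z])).astype(int)]])
t=capture("top");cv2.imwrite("pics/t10.png",t)
E
python3 plan.py
```

```text
x -8
40 [(12, 200, 89), (18, 200, 80), (24, 202, 106), (30, 203, 131), (36, 203, 129), (42, 205, 141), (48, 204, 155), (54, 188, 179), (60, 219, 173), (66, 172, 174), (72, 137, 184), (78, 120, 233), (84, 103, 236), (90, 62, 194)]
46 [(12, 201, 150), (18, 202, 130), (24, 203, 125), (30, 202, 148), (36, 201, 142), (42, 203, 126), (48, 209, 133), (54, 180, 163), (60, 203, 172), (66, 211, 177), (72, 131, 179), (78, 132, 204), (84, 112, 227), (90, 50, 201)]
52 [(12, 201, 157), (18, 201, 154), (24, 200, 152), (30, 204, 151), (36, 204, 143), (42, 205, 96), (48, 212, 104), (54, 201, 149), (60, 181, 158), (66, 237, 176), (72, 77, 177), (78, 77, 196), (84, 74, 225), (90, 55, 204)]
x 0
40 [(12, 201, 154), (18, 202, 151), (24, 204, 152), (30, 204, 143), (36, 207, 93), (42, 217, 122), (48, 201, 149), (54, 214, 173), (60, 142, 176), (66, 75, 178), (72, 77, 196), (78, 70, 229), (84, 46, 170), (90, 48, 171)]
46 [(12, 200, 156), (18, 203, 156), (24, 206, 150), (30, 204, 148), (36, 206, 120), (42, 222, 129), (48, 182, 146), (54, 194, 167), (60, 246, 191), (66, 40, 192), (72, 44, 187), (78, 46, 199), (
[... 336 characters left out ...]
6), (42, 180, 142), (48, 207, 192), (54, 227, 179), (60, 41, 169), (66, 44, 165), (72, 45, 146), (78, 43, 163), (84, 48, 163), (90, 47, 99)]
46 [(12, 199, 157), (18, 201, 158), (24, 199, 144), (30, 201, 130), (36, 205, 118), (42, 191, 144), (48, 185, 152), (54, 229, 219), (60, 49, 90), (66, 45, 87), (72, 45, 71), (78, 47, 95), (84, 48, 96), (90, 50, 93)]
52 [(12, 202, 156), (18, 201, 158), (24, 201, 157), (30, 199, 88), (36, 201, 87), (42, 181, 103), (48, 207, 136), (54, 236, 153), (60, 81, 95), (66, 47, 74), (72, 50, 62), (78, 55, 73), (84, 59, 88), (90, 56, 87)]
t 20.15 p [561.4  23.9  11.4] xyaw -0.2 z [ 0.0017  0.001  -1.    ] F [-1.2  1.2  0.1] T [-0.04 -0.03 -0.02] w 76.0 g 0.0 q6 1.41
```

```bash
python3 -m crank '[[[0,0,0.06,0,0,0,76],[0,0,0.06,0,0,0,76],[0,0,0.06,0,0,0,76],[0,0,0,0,0,0,76],[0,0,0,0,0,0,76],[0,0,0,0,0,0,76],[0,0,0,0,0,0,76],[0,0,0,0,0,0,76]]]'|grep -v rot
python3 -m crank '[[[0,0,0.06,0,0,0,76],[0,0,0.06,0,0,0,76],[0,0,0,0,0,0,76],[0,0,0,0,0,0,76],[0,0,0,0,0,0,76],[0,0,0,0,0,0,76],[0,0,0,0,0,0,76],[0,0,0,0,0,0,76]]]'|grep -v rot
python3 plan.py
```

```text
time_s: 20.95
eef_pos: [561.4, 23.9, 6.9]
force: [-0.5, 0.5, -0.4]
grip_width: 0.892
grip_force: 0.0
time_s: 21.75
eef_pos: [561.4, 23.9, 3.9]
force: [-0.3, -0.2, -0.2]
grip_width: 0.886
grip_force: 0.0
t 21.75 p [561.4  23.9   3.9] xyaw -0.2 z [ 1.6e-03  9.0e-04 -1.0e+00] F [-0.3 -0.2 -0.2] T [-0.01  0.    0.02] w 75.6 g 0.0 q6 1.41
```

There's no contact even at reported z = 4, so the real fingertips are about 41 mm above the reported TCP, at z of about 45. I'll centre, go 3 mm lower and close gently.

```bash
python3 -m crank '[[[-0.03,0.076,0.06,0,0,0,76],[0,0,0.05,0,0,0,76],[0,0,0,0,0,0,76],[0,0,0,0,0,0,70],[0,0,0,0,0,0,66],[0,0,0,0,0,0,64],[0,0,0,0,0,0,62],[0,0,0,0,0,0,60]]]' 25|grep -v rot
python3 plan.py
```

```text
time_s: 22.55
eef_pos: [560.8, 21.9, 1.3]
force: [1.0, -1.7, 1.5]
grip_width: 0.724
grip_force: 28.3
t 22.55 p [560.8  21.9   1.3] xyaw -0.2 z [ 2.e-03  7.e-04 -1.e+00] F [ 1.  -1.7  1.5] T [-0.18  0.07 -0.03] w 61.8 g 28.3 q6 1.4
```

The dish is gripped at 61.8 mm, with hardly any side force. Now the turn (negative about tool z), in gentle stages.

```bash
python3 -m crank '[[[0,0,0,0,0,0,58],[0,0,0,0,0,-0.05,58],[0,0,0,0,0,-0.1,58],[0,0,0,0,0,-0.2,58],[0,0,0,0,0,-0.3,58],[0,0,0,0,0,-0.35,58],[0,0,0,0,0,-0.35,58],[0,0,0,0,0,-0.35,58]]]' 45|grep -v rot
python3 plan.py
```

```text
time_s: 23.35
eef_pos: [561.0, 22.0, 1.4]
force: [0.8, 0.0, 5.1]
grip_width: 0.718
grip_force: 49.3
t 23.35 p [561.   22.    1.4] xyaw 13.55 z [ 0.0025  0.001  -1.    ] F [0.8 0.  5.1] T [ 0.02  0.01 -0.13] w 61.3 g 49.3 q6 1.16
```

```bash
python3 -m crank '[[[0,0,0,0,0,-0.35,58],[0,0,0,0,0,-0.35,58],[0,0,0,0,0,-0.35,58],[0,0,0,0,0,-0.35,58],[0,0,0,0,0,-0.35,58],[0,0,0,0,0,-0.35,58],[0,0,0,0,0,-0.35,58],[0,0,0,0,0,-0.35,58]]]'|grep -v rot
python3 plan.py
python3 -m crank '[[[0,0,0,0,0,-0.35,58],[0,0,0,0,0,-0.35,58],[0,0,0,0,0,-0.35,58],[0,0,0,0,0,-0.35,58],[0,0,0,0,0,-0.35,58],[0,0,0,0,0,-0.35,58],[0,0,0,0,0,-0.35,58],[0,0,0,0,0,-0.35,58]]]'|grep -v rot
python3 plan.py
```

```text
time_s: 24.15
eef_pos: [560.9, 22.1, 1.4]
force: [-0.6, 0.3, 5.0]
grip_width: 0.719
grip_force: 49.4
t 24.15 p [560.9  22.1   1.4] xyaw 35.95 z [ 0.0023  0.0012 -1.    ] F [-0.6  0.3  5. ] T [ 0.16  0.14 -0.08] w 61.4 g 49.4 q6 0.77
time_s: 24.95
eef_pos: [560.9, 22.1, 1.4]
force: [-0.1, -0.3, 5.3]
grip_width: 0.717
grip_force: 49.4
t 24.95 p [560.9  22.1   1.4] xyaw 58.35 z [ 0.0023  0.0012 -1.    ] F [-0.1 -0.3  5.3] T [ 0.12  0.06 -0.09] w 61.2 g 49.4 q6 0.38
```

```bash
python3 -m crank '[[[0,0,0,0,0,-0.35,58],[0,0,0,0,0,-0.35,58],[0,0,0,0,0,-0.35,58],[0,0,0,0,0,-0.35,58],[0,0,0,0,0,-0.35,58],[0,0,0,0,0,-0.35,58],[0,0,0,0,0,-0.35,58],[0,0,0,0,0,-0.35,58]]]'|grep -v rot
python3 plan.py
python3 -m crank '[[[0,0,0,0,0,-0.3,58],[0,0,0,0,0,-0.25,58],[0,0,0,0,0,-0.2,58],[0,0,0,0,0,-0.15,58],[0,0,0,0,0,-0.1,58],[0,0,0,0,0,-0.1,58],[0,0,0,0,0,0,58],[0,0,0,0,0,0,58]]]'|grep -v rot
python3 plan.py
```

```text
time_s: 25.75
eef_pos: [561.3, 22.0, 1.4]
force: [1.7, 0.3, 4.1]
grip_width: 0.719
grip_force: 49.4
t 25.75 p [561.3  22.    1.4] xyaw 80.75 z [ 3.4e-03  9.0e-04 -1.0e+00] F [1.7 0.3 4.1] T [ 0.01 -0.28 -0.06] w 61.4 g 49.4 q6 -0.01
time_s: 26.55
eef_pos: [561.2, 21.9, 1.4]
force: [4.4, -1.0, 5.7]
grip_width: 0.72
grip_force: 49.3
t 26.55 p [561.2  21.9   1.4] xyaw 89.42 z [ 3.2e-03  7.0e-04 -1.0e+00] F [ 4.4 -1.   5.7] T [-0.07 -0.55 -0.07] w 61.5 g 49.3 q6 -0.16
```

```bash
python3 -m crank '[[[0,0,-0.02,0,0,0,58],[0,0,-0.04,0,0,0,58],[0,0,-0.06,0,0,0,58],[0,0,-0.06,0,0,0,58],[0,0,-0.06,0,0,0,58],[0,0,-0.04,0,0,0,58],[0,0,-0.02,0,0,0,58],[0,0,0,0,0,0,58]]]'|grep -v rot
python3 plan.py
```

```text
time_s: 27.35
eef_pos: [560.6, 21.7, 7.8]
force: [6.4, -2.0, -4.5]
grip_width: 0.718
grip_force: 50.3
t 27.35 p [560.6  21.7   7.8] xyaw 89.4 z [ 1.5e-03  6.0e-04 -1.0e+00] F [ 6.4 -2.  -4.5] T [-0.47 -1.13 -0.04] w 61.3 g 50.3 q6 -0.16
```

```bash
python3 -m crank '[[[0,0.01,0,0,0,0,58],[0,0.01,0,0,0,0,58],[0,0.01,0,0,0,0,58],[0,0.01,0,0,0,0,58],[0,0,0,0,0,0,58],[0,0,0,0,0,0,58],[0,0,0,0,0,0,58],[0,0,0,0,0,0,58]]]'|grep -v rot
python3 plan.py
```

```text
time_s: 28.15
eef_pos: [561.3, 22.1, 8.5]
force: [-0.1, -2.6, -3.4]
grip_width: 0.713
grip_force: 50.7
t 28.15 p [561.3  22.1   8.5] xyaw 89.4 z [ 9.0e-04  1.1e-03 -1.0e+00] F [-0.1 -2.6 -3.4] T [-0.4  -0.    0.01] w 60.9 g 50.7 q6 -0.16
```

```bash
python3 -m crank '[[[-0.01,0,-0.02,0,0,0,58],[-0.01,0,-0.04,0,0,0,58],[0,0,-0.07,0,0,0,58],[0,0,-0.1,0,0,0,58],[0,0,-0.1,0,0,0,58],[0,0,-0.1,0,0,0,58],[0,0,-0.1,0,0,0,58],[0,0,-0.1,0,0,0,58]]]'|grep -v rot
python3 plan.py
```

```text
time_s: 28.95
eef_pos: [561.6, 21.4, 24.6]
force: [-0.3, -1.2, -2.8]
grip_width: 0.718
grip_force: 50.8
t 28.95 p [561.6  21.4  24.6] xyaw 89.4 z [ 1.7e-03  9.0e-04 -1.0e+00] F [-0.3 -1.2 -2.8] T [-0.02 -0.02 -0.07] w 61.3 g 50.8 q6 -0.16
```

```bash
python3 -m crank '[[[0,0,-0.12,0,0,0,58],[0,0,-0.15,0,0,0,58],[0,0,-0.18,0,0,0,58],[0,0,-0.2,0,0,0,58],[0,0,-0.2,0,0,0,58],[0,0,-0.2,0,0,0,58],[0,0,-0.2,0,0,0,58],[0,0,-0.2,0,0,0,58]]]'|grep -v rot
python3 -m crank '[[[0,0,-0.2,0,0,0,58],[0,0,-0.2,0,0,0,58],[0,0,-0.2,0,0,0,58],[0,0,-0.2,0,0,0,58],[0,0,-0.2,0,0,0,58],[0,0,-0.16,0,0,0,58],[0,0,-0.12,0,0,0,58],[0,0,-0.08,0,0,0,58]]]'|grep -v rot
python3 -m crank '[[[0,0,-0.06,0,0,0,58],[0,0,-0.03,0,0,0,58],[0,0,0,0,0,0,58],[0,0,0,0,0,0,58],[0,0,0,0,0,0,58],[0,0,0,0,0,0,58],[0,0,0,0,0,0,58],[0,0,0,0,0,0,58]]]'|grep -v rot
python3 plan.py
```

```text
time_s: 29.75
eef_pos: [561.5, 21.4, 61.1]
force: [-0.9, 0.1, -1.7]
grip_width: 0.715
grip_force: 50.8
time_s: 30.55
eef_pos: [561.5, 21.4, 94.9]
force: [-0.0, -0.6, -2.7]
grip_width: 0.717
grip_force: 50.8
time_s: 31.35
eef_pos: [561.4, 21.4, 96.8]
force: [0.3, 0.2, -1.7]
grip_width: 0.716
grip_force: 50.8
t 31.35 p [561.4  21.4  96.8] xyaw 89.39 z [ 0.0015  0.001  -1.    ] F [ 0.3  0.2 -1.7] T [-0.05 -0.03  0.  ] w 61.1 g 50.8 q6 -0.16
```

```bash
python3 -m crank '[[[0,0,-0.03,0,0,0,58],[0,0,-0.06,0,0,0,58],[0,0,-0.06,0,0,0,58],[0,0,-0.04,0,0,0,58],[0,0,-0.01,0,0,0,58],[0,0,0,0,0,0,58],[0,0,0,0,0,0,58],[0,0,0,0,0,0,58]]]'|grep -v rot
python3 plan.py; python3 - <<'E'
from h import *
b=capture("side");cv2.imwrite("pics/s11.png",b);a=cv2.imread("pics/side0.png")
p=np.array([561,22,61.]);u0=proj("side",p);u1=proj("side",p+[0,0,100]);print(u0,u1)
def patch(im,u,k=8,r=16): 
    x,y=np.round(u).astype(int)
    return im[y-r//2:y+r//2+1,x-r:x+r+1]
ga,gb=[cv2.cvtColor(i,cv2.COLOR_BGR2GRAY) for i in(a,b)]
for n,g,u in(("before",ga,u0),("now",gb,u1)):
    print(n);print(patch(g,u,r=14)[:, ::1])
E
```

```text
time_s: 32.15
eef_pos: [561.4, 21.4, 101.8]
force: [-0.7, 0.2, -1.5]
grip_width: 0.718
grip_force: 50.8
t 32.15 p [561.4  21.4 101.8] xyaw 89.4 z [ 0.0015  0.001  -1.    ] F [-0.7  0.2 -1.5] T [ 0.01 -0.02 -0.05] w 61.3 g 50.8 q6 -0.16
[276.7 188.6] [277.7 159.8]
before
[[ 50  46  45  46  46  45  44  47  53  59  71  75  73  73  78 111 126 116
   88  58  44  44  47  47  47  48  47  46  49]
 [ 92  66  57  49  45  49  71  92 121 156 200 214 209 208 212 219 225 236
  217 148  93  73  57  47  48  47  47  47  47]
 [101 120 127  93  61 103 186 191 177 198 217 224 223 224 225 225 219 212
  205 210 220 202 132  56  44  48  47  48  48]
 [ 94 108 113  96 104 160 199 198 195 204 211 216 216 209 211 216 208 193
  188 198 211 203 140  55  45  46  45  47  45]
 [ 93  93  94 100 152 176 176 189 199 204 215 216 217 220 215 204 200 199
  191 190 188 195 153  70  45  46  45  45  45]
 [ 98  95  94 103 168 182 174 206 230 234 230 220 222 231 229 218 230 233
  221 201 184 180 158  93  47  45  44  46  46]
 [100  98  95 103 168 191 209 233 240 242 227 203 214 229 225 209 230 241
  238 230 199 174 149  90  49
[... 2106 characters left out ...]
187 203 209 211 207 205 200 193 193 193 204 190
  164 156 138 135 119  72  48  43  74 217 248]
 [ 80 123 165 187 185 176 183 191 200 208 210 210 210 207 206 205 198 182
  167 152 130 134 114  65  46  44  63 180 238]
 [ 47  77 101 117 129 156 181 191 197 201 203 205 206 206 204 202 197 181
  167 146 122 133 111  61  45  44  87 209 237]
 [ 44  48  51  50  66 107 144 172 196 203 203 203 205 204 202 201 198 190
  178 145 118 133 112  61  45  46  94 221 245]
 [ 47  44  41  46  60  72  81 112 146 163 171 179 185 188 189 187 177 170
  179 155 130 141 111  61  45  42  77 177 238]
 [ 45  46  51  82 124 117  70  59  85 122 147 158 165 162 158 159 153 153
  177 160 136 144 110  58  43  54 125 217 243]]
```

The ball sits in the middle of the bowl as before, at the same column (about 277). The dish is level to 0.1 degree and about 100 mm up. I'll hand in.

```bash
python3 -m crank '[[[0,0,0,0,0,0,58],[0,0,0,0,0,0,58],[0,0,0,0,0,0,58],[0,0,0,0,0,0,58],[0,0,0,0,0,0,58],[0,0,0,0,0,0,58],[0,0,0,0,0,0,58],[0,0,0,0,0,0,58]]]'|grep -v rot; python3 -c "
from rig import *
print(finish_job())"
```

```text
time_s: 33.0
eef_pos: [561.5, 21.4, 101.9]
force: [-0.4, 0.5, -2.9]
grip_width: 0.72
grip_force: 50.8
the job is handed in; nothing more can be done
None
```

Handed in at 33 s: the reflector stands fully down in the rack's middle slot, and the arm holds the unlocked dish level about 100 mm up; in the last side image the ball was in the centre, and no verdict was returned.

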